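# Fit the second instrument bar in the sterilising tray

### The job

Take the loose instrument bar out of its draining stand and fit it in the empty row of holes in the sterilising tray, parallel to the bar already fitted: feel for the holes, get all six studs in together, then press both ends down until they snap past their spring catches and the bar sits flush on the perforated insert. Do not force it, a hard push bends the insert. Leave the bar released, and do not shift the tape spool, the cup or the wash bottle.

Things in the scene. Friction and masses are not known exactly. Their poses are not given: they have to be found in the camera images.
- bar: Loose grey plastic instrument bar, 0.11 to 0.2 kg. Origin: centre of the flat underside of its beam; x across, y along, z up. Beam 128 mm long, 12 mm thick, 12 mm high; notched blocks on top reach z = 22 mm. A grip lug in the middle, 44 mm long (y), 12 mm thick (x), rises to z = 40 mm. Its two ends are alike: a half turn about z makes no difference.
- bar_lug (a point): Point to pinch the bar by, in the middle of the lug, 28 mm above the bar's origin; axes as the bar's. Close the fingers across the 12 mm (x) with a firm grip, about 55 N.
- bar_studs (a point): Middle of the line of stud tips, 14 mm below the bar's origin; axes as the bar's. Six steel studs, 6 mm thick with tapered tips (3 mm flat), stand under the beam at y = -50, -30, -10, 10, 30, 50 mm; the two end studs have a narrow neck above a bulb tip.
- stand: White draining stand, fixed, base 70 x 160 x 6 mm. Origin: centre of its underside; y along it. The bar starts upright in it, along y, its two ends on ledges 24 mm above the bench, between lips (1.5 mm clearance) that rise 10 mm above the ledges: lift the bar straight up.
- tray: Open stainless tray, fixed, inside 230 mm (x) by 150 mm (y), rim 48 mm above the bench. Origin: centre of its underside; z up. In it lies a perforated aluminium insert, 218 x 138 mm, top face 20 mm above the origin. A bar like the loose one is already fitted on it at x = +50 mm, along y. Small dark dots are 4 mm drain holes.
- row (a point): Middle of the empty row of holes (tray x = -50 mm) on the insert's top face if the insert lay centred; axes as the tray's. But the insert fits loosely: it lies 3 to 6 mm off along x and up to 6 mm off along y, unmeasured, never turned; a sideways push of about 8 N slides it. Six square holes, 8 mm wide, at y = -50, -30, -10, 10, 30, 50 mm, through a 4 mm plate.
- row_home (a point): Same point and axes as row: the bar's origin comes level with it when home, 14 mm above it with studs on metal beside the holes. Studs within about 2 mm of the holes slip in. About 7 mm above home the end studs meet spring catches; passing these, at 4 mm, takes about 4 N down at each end (6 to 10 N in all), then the bar snaps home. Over 40 N between bar and insert bends the insert.
- spool: Spool of tape, white with red ends, 56 mm in diameter, 56 mm high, loose; origin under its centre. Leave it alone.
- cup: Small white medicine cup, 40 mm wide, 32 mm high, loose; origin under its centre. Leave it alone.
- bottle: Wash bottle with a blue cap, 68 mm in diameter, 170 mm high, loose; origin under its centre. Leave it alone.
Not all that is in view belongs to the job. There is more than one size of the bar; the one meant has the size given above.

How it is judged:
By the outcome, as a careful person would: the job done as asked, in the order asked, and still so for the second after the job is handed in, with the robot touching nothing.
It also fails if it takes over 64 s, if anything falls off the work surface, if the arm or the gripper's body presses on something with over 40 N, if the wrist force passes 120 N, or if a joint passes its speed limit or range.

### The arm

A 6-joint arm with a two-finger parallel gripper is mounted at the origin on the work surface. World frame = base frame: x ahead of the robot, y to its left, z up, the work surface at z = 0. Lengths are in m, angles in degrees, forces in N, time in s.
With the tool pointing down it reaches from about 0.35 to 0.875 m from the base axis. Payload 4.2 kg.
Tool frame: the origin (TCP) lies midway between the tips of the shut fingers; the grasp point (between the pads) lies 19 mm behind it; y points along the fingers, x is the direction in which the jaws open and shut, and the axes are right-handed (so a half turn about y gives the same grasp; the last joint's range is limited). The gripper opens to 87 mm and grips with 3 to 60 N. Pads are 19 mm wide; open, the fingers measure 117 mm over their backs; the gripper's body (75 mm by 190 mm) begins 51 mm behind the grasp point.
Start: joints at [78.873, 22.042, 0.453, 0, -68.411, -14.817], TCP at [0.273, 0.562, 0.223] pointing down, gripper open.
Joint ranges: [-179.83, 179.83], [-69.29, 118.12], [-61.27, 80.66], [-181.25, 117.63], [-171.15, -9.14], [-177.46, 177.46]. Speed limits (degrees/s): [159.86, 159.86, 180, 180, 180, 180].

### API

Orientations are given as a 3x3 rotation matrix whose columns are the frame's x, y, z axes.
In Python, from station import * gives the robot as it stands.
- The arm moves only by the tool jog_arm, never from a script. Its argument "series" is a list of rows, each a list of 3 entries, a list of its own where there are three numbers: the shift along the tool's x, y, z in m, then the turn, a rotation vector about the tool's x, y, z in degrees, then the finger opening in m, from 0 to 0.087. A call has 1 to 10 rows; each row shifts and turns the commanded pose from where the row before left it, along the tool's axes as they then stand; what a row does not reach is not made up. A row lasts 1/8 s, in which the tool goes at most 62.5 mm and 10.7 degrees, less where a joint would pass 70% of its speed; a pose out of reach is approached as far as the arm can. A call is refused whole if a number of a shift passes 0.0625 or a number of a turn 10.7, either way. A call with a gripper value outside its range is refused whole. The fingers move at their own pace and stop on an object; the grip force is fixed at half the most. Time passes only in rows, so rows that do not move let the fingers close. It gives the time, the measured TCP pose, the force and the opening at its end, in the units of the state.
- sense(): the state, without advancing time (a new reading comes with each control period).
- capture(name): name is "scene" or "top"; returns the picture (480x640x3 uint8, red, green, blue); there is no depth.
- camera_info(name): a dict with "fx", "fy", "cx", "cy" (pixels), "rvec" (rotation vector, rad) and "tvec" (3), from world to camera coordinates, as OpenCV has them. Camera axes: x right, y down, z forward; pixel columns grow to the right and rows downward; lengths in m; the calibration is good to about 2 mm. A picture is of the moment at which its call begins. camera_info takes no time and is no camera call.
- finish_job(): hands the job in, once; it reports no verdict.
The state is a dict: "time_s": time; "joints": joint angles; "joint_velocities": joint speeds; "effort": joint torques, N m; "tcp_pos": TCP position; "ee_rot": TCP orientation; "wrist_force": force on the tool from outside, world axes, zero at the start; "moment": the same for the moment, N m; "gripper_width": opening from 0.0 (shut) to 1.0 (fully open).
Only numpy, scipy, OpenCV 4.12 (cv2) and the standard library are available. Lean on these libraries where they do the work, as an engineer would, in place of code of your own. Each camera call takes 0.05 s, during which the arm holds its last target. There are 200 camera calls.

## Working session

There is one attempt and no reset: what is moved stays moved. The work goes in short steps, Python scripts to look and compute and a tool call to move; the robot and the scene stay as the last step left them, time stands still between calls to the robot, and variables do not carry over. Pictures are saved under pics/ and viewed, about 8 in all and at most 12, crops included, and the job is handed in when it is done.

Besides the shell and the picture viewer there is one more tool, called after "Request:" in YAML: its name, and indented under it one key for each argument. jog_arm: Moves the arm, as the interface text tells. Its arguments: {"type":"object","properties":{"series":{"type":"array","items":{"type":"array"}}},"required":["series"]}

```bash
mkdir -p pics; ls
python3 - <<'E'
from station import *
import cv2
s=sense();print(s)
for n in("scene","top"):
    im=capture(n);cv2.imwrite(f"pics/{n}0.png",im[:,:,::-1]);print(n,camera_info(n))
E
```

```text
pics
{'time_s': 0.0, 'joints': array([ 7.88745497e+01,  2.20920994e+01,  3.82855617e-01, -2.94318760e-02,
       -6.84110511e+01, -1.48176452e+01]), 'joint_velocities': array([-0.09832473, -0.07680926,  0.01327105,  0.04641444, -0.01616471,
       -0.06294938]), 'effort': array([ 4.60262220e-05, -3.90664494e+01,  1.87407947e+01,  4.21983361e+00,
        1.10104261e-02, -1.94015411e-04]), 'tcp_pos': array([0.27313533, 0.56151501, 0.22146536]), 'ee_rot': array([[-4.37647739e-01, -8.73784737e-04,  8.99146091e-01],
       [-8.99143941e-01, -1.96787451e-03, -4.37648605e-01],
       [ 2.15181734e-03, -9.99997682e-01,  7.55775790e-05]]), 'wrist_force': array([-0.01531971, -0.24385088,  0.24798816]), 'moment': array([ 0.00981914,  0.00217672, -0.02250445]), 'gripper_width': 0.997462373524476}
scene {'fx': 469.82728917761324, 'fy': 469.82728917761324, 'cx': 324.73400101397453, 'cy': 236.1013465752741, 'rvec': array([ 2.08703021,  1.43077386, -0.51549585]), 'tvec': array([-0.24537681, -0.35079062,  1.29541485])}
top {'fx': 455.931707734061, 'fy': 455.931707734061, 'cx': 323.2972121029781, 'cy': 237.17713099872876, 'rvec': array([ 2.19082329, -2.17005769,  0.10604234]), 'tvec': array([0.0510564 , 0.5299408 , 0.78431335])}
```

View pics/top0.png

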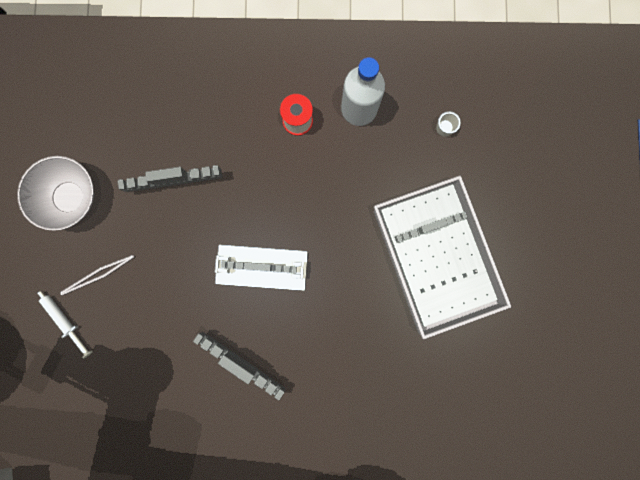

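View pics/scene0.png

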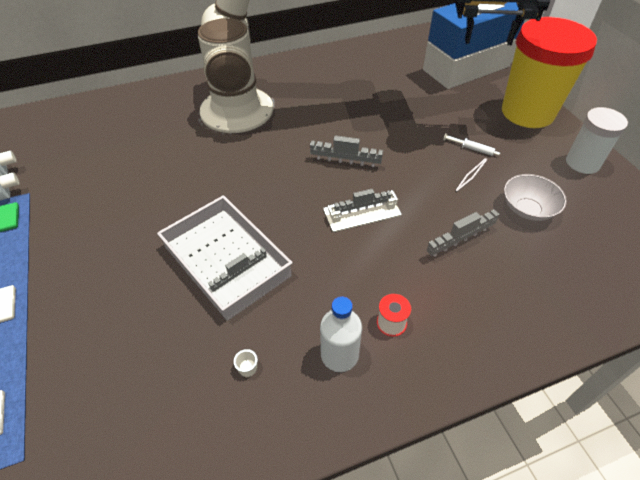

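Bar candidates in the top view are the one in the stand at (262,267), loose ones at (168,178) and (238,366), and the fitted one at (430,228). The description points to the one in the stand. Next I'll measure and check it in a crop.

```bash
cat > h.py <<'E'
from station import *
import cv2, numpy as np
def cam(n):
    c=camera_info(n);K=np.array([[c['fx'],0,c['cx']],[0,c['fy'],c['cy']],[0,0,1]]);R,_=cv2.Rodrigues(np.array(c['rvec']));return K,R,np.array(c['tvec'])
def toz(n,uv,z):
    K,R,t=cam(n);uv=np.atleast_2d(uv).astype(float)
    d=(np.linalg.inv(K)@np.c_[uv,np.ones(len(uv))].T).T@R;o=-R.T@t
    return o+d*((z-o[2])/d[:,2])[:,None]
def px(n,P):
    K,R,t=cam(n);q=(np.atleast_2d(P)@R.T+t)@K.T;return q[:,:2]/q[:,2:]
E
python3 - <<'E'
from h import *
im=cv2.imread('pics/top0.png');g=cv2.cvtColor(im,cv2.COLOR_BGR2GRAY)
K,R,t=cam('top');print('cam at',-R.T@t)
m=np.zeros_like(g);m[235:300,205:318]=(g[235:300,205:318]>150)*255
c=max(cv2.findContours(m,0,2)[0],key=cv2.contourArea);b=cv2.boxPoints(cv2.minAreaRect(c));P=toz('top',b,0.006)
print('stand px',b.round(1).tolist());print(P.round(4),P.mean(0),[np.linalg.norm(P[i]-P[i-1]) for i in range(4)])
m=np.zeros_like(g);m[165:350,365:520]=(g[165:350,365:520]>130)*255
c=max(cv2.findContours(m,0,2)[0],key=cv2.contourArea);b=cv2.boxPoints(cv2.minAreaRect(c));P=toz('top',b,0.048)
print('tray',b.round(1).tolist());print(P.round(4),P.mean(0),[np.linalg.norm(P[i]-P[i-1]) for i in range(4)])
# holes: weighted darkness in region
hs=[]
for u,v in[(422,290),(433,287),(443,283),(454,279),(465,275),(475,271)]:
    w=g[v-5:v+6,u-5:u+6].astype(float);w=np.clip(np.median(w)-25-w,0,None);yy,xx=np.mgrid[v-5:v+6,u-5:u+6]
    hs.append([(w*xx).sum()/w.sum(),(w*yy).sum()/w.sum()])
H=toz('top',hs,0.020);print('holes',np.round(hs,1).tolist());print(H.round(4),H.mean(0),np.linalg.norm(H[5]-H[0]),np.degrees(np.arctan2(*(H[5]-H[0])[[1,0]])))
a=cv2.resize(im[225:305,200:330],None,fx=5,fy=5,interpolation=2);bb=cv2.resize(im[170:345,365:520],None,fx=3,fy=3,interpolation=2)
o=np.zeros((600,800,3),np.uint8);a=cv2.resize(a,(330,203));o[:203,:330]=a;o[:525,335:800]=bb
s=cv2.imread('pics/scene0.png')[180:235,315:410];o[210:210+190,:330]=cv2.resize(s,(330,190),interpolation=2)
cv2.imwrite('pics/crop.png',o)
E
```

```text
cam at [0.45819378 0.06294355 0.82745876]
stand px [[213.39999389648438, 283.5], [216.39999389648438, 243.8000030517578], [307.0, 250.5], [304.0, 290.20001220703125]]
[[0.4458 0.2518 0.006 ]
 [0.5171 0.2486 0.006 ]
 [0.5066 0.0852 0.006 ]
 [0.4353 0.0896 0.006 ]] [0.47619661 0.16879036 0.006     ] [np.float64(0.1625122190834587), np.float64(0.07138188419809911), np.float64(0.16377108432180468), np.float64(0.071406452742062)]
tray [[372.5, 205.60000610351562], [462.1000061035156, 172.8000030517578], [511.20001220703125, 306.79998779296875], [421.70001220703125, 339.6000061035156]]
[[ 0.5828 -0.0283  0.048 ]
 [ 0.6423 -0.1846  0.048 ]
 [ 0.4116 -0.2642  0.048 ]
 [ 0.3555 -0.1111  0.048 ]] [ 0.49804351 -0.14706407  0.048     ] [np.float64(0.2419648782411241), np.float64(0.16722513098857392), np.float64(0.24402645077606713), np.float64(0.16306901651106512)]
holes [[421.9, 290.2], [432.4, 286.4], [443.1, 282.5], [453.6, 278.8], [464.2, 274.9], [474.5, 271.3]]
[[ 0.4375 -0.1187  0.02  ]
 [ 0.4444 -0.1373  0.02  ]
 [ 0.4514 -0.1563  0.02  ]
 [ 0.4581 -0.1751  0.02  ]
 [ 0.4651 -0.194   0.02  ]
 [ 0.4717 -0.2125  0.02  ]] [ 0.4547045  -0.16563068  0.02      ] 0.09979042610512874 -69.96874026350918
```

View pics/crop.png

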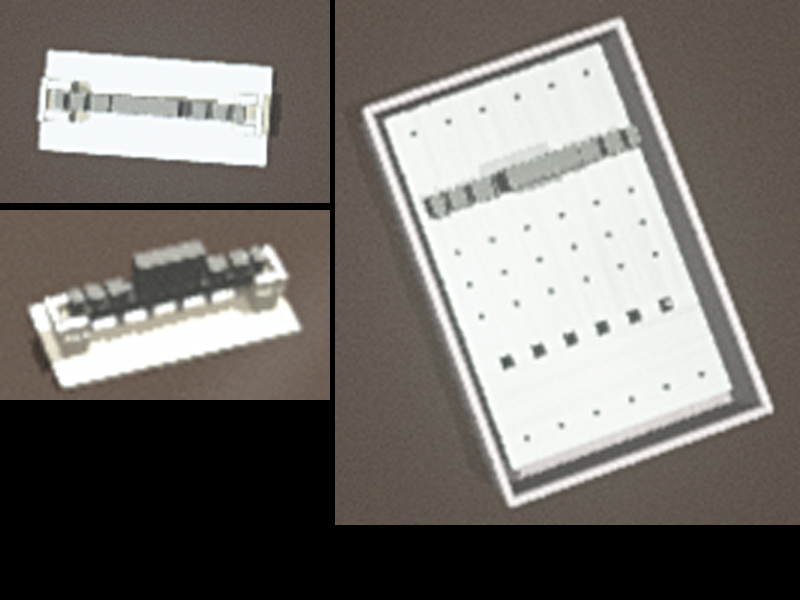

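The crop confirms it: the stand holds a dark bar upright, with its lug at top px ≈(257,266). The empty row is six square holes from (422,290) to (474,271). I'll start by turning the wrist.

Request:
jog_arm:
  series:
    - [[0,0,0],[0,9.7,0],0.05]
    - [[0,0,0],[0,9.7,0],0.05]
    - [[0,0,0],[0,9.7,0],0.05]
    - [[0,0,0],[0,9.7,0],0.05]
    - [[0,0,0],[0,9.7,0],0.05]
    - [[0,0,0],[0,9.7,0],0.05]
    - [[0,0,0],[0,9.5,0],0.05]
    - [[0,0,0],[0,0,0],0.05]

```text
time_s: 1.1
tcp_pos: [0.2733, 0.5618, 0.222]
ee_rot: [[-0.998, -0.0, -0.062], [0.062, -0.001, -0.998], [0.0, -1.0, 0.001]]
wrist_force: [0.6, 1.1, -0.7]
gripper_width: 0.577
```

```bash
cat >> h.py <<'E'
def go(P,yaw):
    "shift (tool axes, mm), tilt-correcting rotation vector deg (tool axes) to a tool-down pose with x axis at yaw"
    s=sense();R=s['ee_rot'];a=np.radians(yaw);x=np.array([np.cos(a),np.sin(a),0]);y=np.array([0,0,-1.]);D=np.c_[x,y,np.cross(x,y)]
    r=cv2.Rodrigues(R.T@D)[0].ravel()
    print('t',s['time_s'],'tcp',s['tcp_pos'].round(4),'f',s['wrist_force'].round(1),'m',s['moment'].round(2),'w',round(s['gripper_width']*87,1),'j',s['joints'].round(0))
    print('shift mm',(R.T@(np.array(P)-s['tcp_pos'])*1e3).round(1),'turn',np.degrees(r).round(2))
E
python3 - <<'E'
from h import *
# lug top corners: triangulate eyeballed centres
def tri(a,b):
    P=[K@np.c_[R,t] for K,R,t in map(cam,('top','scene'))]
    X=cv2.triangulatePoints(P[0],P[1],np.float64(a),np.float64(b)).ravel();return X[:3]/X[3]
print('lug tri',tri((257.5,266.4),(364,193)), 'ray', toz('top',[257.5,266.4],.064))
im=cv2.imread('pics/top0.png');g=cv2.cvtColor(im,cv2.COLOR_BGR2GRAY)
# bar (dark) vs white stand, lug columns
for u in range(246,272,4): print(u,g[258:278,u].tolist())
print([g[264:269,u].mean().round() for u in range(218,306)])
c=np.array([0.476,0.1675,0]);a=np.radians(86.3);u=np.array([np.cos(a),np.sin(a),0])
for d in(-.064,-.022,.022,.064): print(d,px('top',c+u*d+[0,0,.064 if abs(d)<.03 else .046]))
go([0.476,0.1675,0.12],176.3)
E
```

```text
lug tri [0.47645371 0.16805464 0.05973385] ray [[0.47574885 0.16584314 0.064     ]]
246 [248, 248, 252, 239, 161, 181, 183, 176, 182, 178, 190, 209, 236, 249, 248, 248, 248, 248, 248, 248]
250 [247, 249, 250, 243, 187, 186, 180, 176, 184, 185, 182, 187, 223, 251, 250, 249, 248, 248, 248, 248]
254 [247, 247, 249, 252, 241, 169, 175, 178, 175, 179, 180, 172, 216, 253, 249, 248, 248, 248, 248, 249]
258 [248, 249, 249, 252, 240, 165, 186, 181, 178, 177, 181, 186, 231, 252, 250, 248, 248, 248, 248, 248]
262 [248, 248, 249, 250, 243, 180, 184, 174, 180, 179, 176, 182, 196, 234, 251, 249, 248, 248, 248, 249]
266 [247, 248, 249, 251, 243, 171, 164, 177, 182, 179, 182, 176, 165, 207, 253, 250, 249, 248, 248, 248]
270 [248, 248, 249, 251, 244, 174, 137, 121, 111, 92, 84, 76, 89, 194, 254, 250, 248, 248, 248, 249]
[np.float64(149.0), np.float64(198.0), np.float64(219.0), np.float64(208.0), np.float64(190.0), np.float64(193.0), np.float64(175.0), np.float64(104.0), np.float64(106.0), np.float64(142.0), np.float64(173.0), np.float64(174.0), np.float64(179.0), np.float64(188.0), np.float64(174.0),
[... 1004 characters left out ...]
), np.float64(209.0), np.float64(211.0), np.float64(209.0), np.float64(200.0), np.float64(170.0), np.float64(176.0), np.float64(192.0), np.float64(208.0), np.float64(204.0), np.float64(207.0), np.float64(193.0), np.float64(234.0), np.float64(231.0), np.float64(224.0), np.float64(220.0), np.float64(230.0), np.float64(244.0), np.float64(223.0), np.float64(222.0), np.float64(216.0)]
-0.064 [[295.30618859 269.26976762]]
-0.022 [[269.65589828 267.21485061]]
0.022 [[243.36136057 265.2650265 ]]
0.064 [[220.57402153 263.72820774]]
t 1.1 tcp [0.2733 0.5618 0.222 ] f [ 0.6  1.1 -0.7] m [ 0.13 -0.07 -0.02] w 50.2 j [ 79.  22.   0.  -0. -68. -82.]
shift mm [-226.7  102.3  380.9] turn [-0.06  0.16  0.02]
```

Request:
jog_arm:
  series:
    - [[-0.0227,0.005,0.0381],[0,0,0],0.05]
    - [[-0.0227,0.01,0.0381],[0,0,0],0.05]
    - [[-0.0227,0.01,0.0381],[0,0,0],0.05]
    - [[-0.0227,0.01,0.0381],[0,0,0],0.05]
    - [[-0.0227,0.01,0.0381],[0,0,0],0.05]
    - [[-0.0227,0.01,0.0381],[0,0,0],0.05]
    - [[-0.0227,0.01,0.0381],[0,0,0],0.05]
    - [[-0.0227,0.01,0.0381],[0,0,0],0.05]
    - [[-0.0227,0.01,0.0381],[0,0,0],0.05]
    - [[-0.0224,0.01,0.038],[0,0,0],0.05]

```text
time_s: 2.35
tcp_pos: [0.476, 0.1662, 0.1273]
ee_rot: [[-0.998, 0.0, -0.06], [0.06, 0.0, -0.998], [-0.0, -1.0, -0.0]]
wrist_force: [0.5, 0.6, -0.2]
gripper_width: 0.572
```

Request:
jog_arm:
  series:
    - [[0,0,0],[0,0,0],0.05]
    - [[0,0,0],[0,0,0],0.05]
    - [[0,0,0],[0,0,0],0.05]

```text
time_s: 2.72
tcp_pos: [0.4754, 0.1684, 0.1279]
ee_rot: [[-0.998, 0.001, -0.061], [0.061, 0.001, -0.998], [-0.001, -1.0, -0.001]]
wrist_force: [0.7, -0.0, 0.2]
gripper_width: 0.573
```

Run:
```python
from h import *
go([0.476,0.1675,0.033],176.3)
```

```text
t 2.725 tcp [0.4754 0.1684 0.1279] f [ 0.7 -0.   0.2] m [ 0.12 -0.07  0.01] w 49.9 j [ 38.  16. -24.  -0. -50. -41.]
shift mm [-0.6 94.9  0.9] turn [ 0.03  0.18 -0.04]
```

Request:
jog_arm:
  series:
    - [[-0.0006,0.025,0.0009],[0,0,0],0.05]
    - [[0,0.025,0],[0,0,0],0.05]
    - [[0,0.02,0],[0,0,0],0.05]
    - [[0,0.015,0],[0,0,0],0.05]
    - [[0,0.01,0],[0,0,0],0.05]
    - [[0,0,0],[0,0,0],0.05]
    - [[0,0,0],[0,0,0],0.05]

```text
time_s: 3.6
tcp_pos: [0.4764, 0.1671, 0.0331]
ee_rot: [[-0.998, 0.001, -0.063], [0.063, 0.001, -0.998], [-0.001, -1.0, -0.001]]
wrist_force: [0.7, -1.0, -0.5]
gripper_width: 0.572
```

Run:
```python
from h import *
go([0.476,0.1675,0.033],176.3)
```

```text
t 3.6 tcp [0.4764 0.1671 0.0331] f [ 0.7 -1.  -0.5] m [ 0.09 -0.06 -0.02] w 49.8 j [ 38.  24. -30.   0. -37. -41.]
shift mm [ 0.4  0.1 -0.4] turn [ 0.04  0.1  -0.06]
```

Request:
jog_arm:
  series:
    - [[0,0,0],[0,0,0],0.0]
    - [[0,0,0],[0,0,0],0.0]
    - [[0,0,0],[0,0,0],0.0]
    - [[0,0,0],[0,0,0],0.0]
    - [[0,0,0],[0,0,0],0.0]
    - [[0,0,0],[0,0,0],0.0]
    - [[0,0,0],[0,0,0],0.0]
    - [[0,0,0],[0,0,0],0.0]

```text
time_s: 4.6
tcp_pos: [0.476, 0.1665, 0.0326]
ee_rot: [[-0.998, 0.0, -0.063], [0.063, -0.0, -0.998], [-0.0, -1.0, 0.0]]
wrist_force: [0.0, -0.1, 0.7]
gripper_width: 0.134
```

Run:
```python
from h import *
go([0.476,0.1675,0.033],176.3)
```

```text
t 4.6 tcp [0.476  0.1665 0.0326] f [ 0.  -0.1  0.7] m [-0.01 -0.01 -0.  ] w 11.7 j [ 38.  24. -30.   0. -37. -41.]
shift mm [ 0.1 -0.4 -1. ] turn [-0.    0.06 -0.  ]
```

Request:
jog_arm:
  series:
    - [[0,-0.004,0],[0,0,0],0.0]
    - [[0,-0.008,0],[0,0,0],0.0]
    - [[0,-0.012,0],[0,0,0],0.0]
    - [[0,-0.02,0],[0,0,0],0.0]
    - [[0,-0.02,0],[0,0,0],0.0]
    - [[0,-0.02,0],[0,0,0],0.0]
    - [[0,-0.02,0],[0,0,0],0.0]
    - [[0,-0.006,0],[0,0,0],0.0]
    - [[0,0,0],[0,0,0],0.0]
    - [[0,0,0],[0,0,0],0.0]

```text
time_s: 5.85
tcp_pos: [0.4754, 0.1662, 0.1418]
ee_rot: [[-0.998, -0.001, -0.064], [0.064, -0.001, -0.998], [0.001, -1.0, 0.001]]
wrist_force: [-0.7, 0.1, -1.2]
gripper_width: 0.134
```

Run:
```python
from h import *
go([0.4547,-0.1656,0.14],-160)
im=capture('scene');t=capture('top')
cv2.imwrite('pics/s1.png',im[:,:,::-1]);cv2.imwrite('pics/t1.png',t[:,:,::-1])
p=px('scene',sense()['tcp_pos'])[0].astype(int);q=px('top',sense()['tcp_pos'])[0].astype(int);print(p,q)
a=im[p[1]-60:p[1]+60,p[0]-60:p[0]+60,::-1];b=t[q[1]-60:q[1]+60,q[0]-60:q[0]+60,::-1]
cv2.imwrite('pics/c1.png',cv2.resize(np.hstack([a,b]),(800,400),interpolation=2))
```

```text
t 5.85 tcp [0.4754 0.1662 0.1418] f [-0.7  0.1 -1.2] m [ 0.12 -0.01 -0.01] w 11.6 j [ 38.  15. -23.  -0. -52. -41.]
shift mm [ -0.5   2.1 332.5] turn [ -0.03 -23.65   0.09]
[364 164] [250 265]
```

View pics/c1.png

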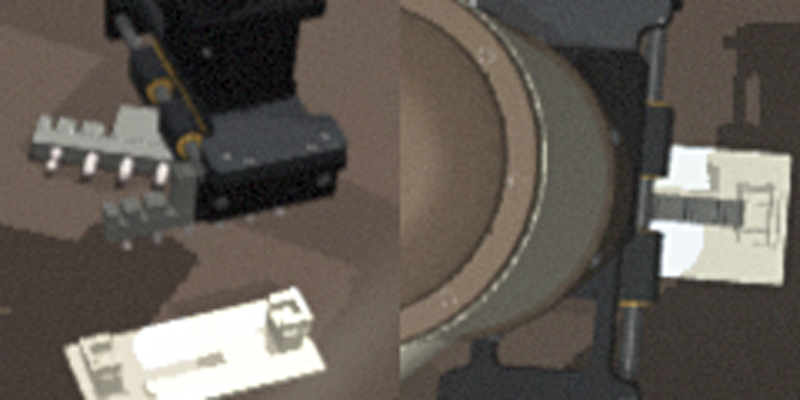

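Request:
jog_arm:
  series:
    - [[0,0,0],[0,-7.9,0],0.0]
    - [[0,0,0],[0,-7.9,0],0.0]
    - [[0,0,0],[0,-7.85,0],0.0]
    - [[0.0166,0,0.0381],[0,0,0],0.0]
    - [[0.0166,0,0.0381],[0,0,0],0.0]
    - [[0.0166,0,0.0381],[0,0,0],0.0]
    - [[0.0166,0,0.0381],[0,0,0],0.0]
    - [[0.0166,0,0.0381],[0,0,0],0.0]
    - [[0.0166,0,0.0381],[0,0,0],0.0]
    - [[0.0166,0,0.0381],[0,0,0],0.0]

```text
time_s: 7.2
tcp_pos: [0.4576, -0.1251, 0.1421]
ee_rot: [[-0.94, -0.001, 0.342], [-0.342, -0.0, -0.94], [0.001, -1.0, -0.0]]
wrist_force: [1.0, -0.5, -2.0]
gripper_width: 0.138
```

Request:
jog_arm:
  series:
    - [[0.0166,0,0.038],[0,0,0],0.0]
    - [[0,0.03,0],[0,0,0],0.0]
    - [[0,0.02,0],[0,0,0],0.0]
    - [[0,0,0],[0,0,0],0.0]
    - [[0,0,0],[0,0,0],0.0]
    - [[0,0,0],[0,0,0],0.0]

```text
time_s: 7.95
tcp_pos: [0.4562, -0.1651, 0.0935]
ee_rot: [[-0.939, 0.002, 0.343], [-0.343, -0.0, -0.939], [-0.002, -1.0, 0.001]]
wrist_force: [0.8, -0.1, -0.6]
gripper_width: 0.133
```

Run:
```python
from h import *
print(px('top',[0.471,0.1023,.1548]),px('top',[0.471,0.1023,.1448]))
go([0.4547,-0.1656,0.06],-160)
im=capture('scene');t=capture('top')
cv2.imwrite('pics/s2.png',im[:,:,::-1]);cv2.imwrite('pics/t2.png',t[:,:,::-1])
p=px('scene',sense()['tcp_pos'])[0].astype(int);q=px('top',sense()['tcp_pos'])[0].astype(int);print(p,q)
a=im[p[1]-50:p[1]+70,p[0]-60:p[0]+60,::-1];b=t[q[1]-60:q[1]+60,q[0]-60:q[0]+60,::-1]
cv2.imwrite('pics/c2.png',cv2.resize(np.hstack([a,b]),(800,400),interpolation=2))
```

```text
[[292.37095654 268.53789957]] [[292.7610751  268.66932554]]
t 7.95 tcp [ 0.4562 -0.1651  0.0935] f [ 0.8 -0.1 -0.6] m [ 0.05 -0.04  0.02] w 11.5 j [ -1.  17. -29.   0. -44.  21.]
shift mm [ 1.7 33.5 -0.1] turn [-0.05  0.04 -0.1 ]
[203 218] [460 280]
```

View pics/c2.png

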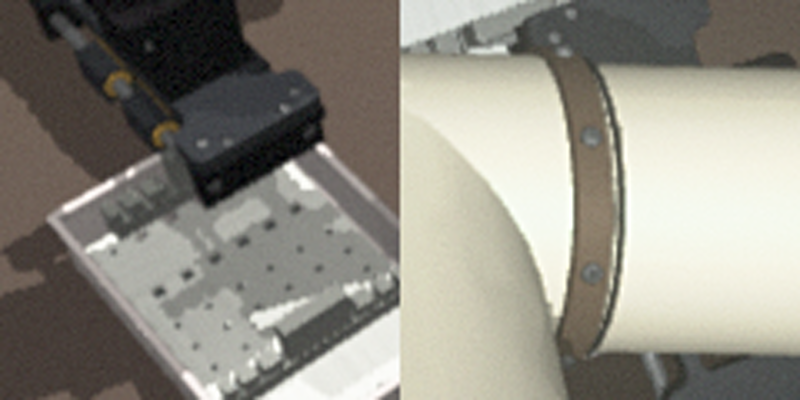

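The crop shows the bar held level beside the tray, with the six holes of the row in view in the scene half, from (160,292) to (296,208). I'll cross-check the hole positions with the scene camera and work out the move down.

Run:
```python
from h import *
g=cv2.cvtColor(cv2.imread('pics/scene0.png'),cv2.COLOR_BGR2GRAY)
d=np.array([0.342,-0.94,0]);c=np.array([.4547,-.1656,.02])
s=px('scene',[c+d*k for k in(-.05,-.03,-.01,.01,.03,.05)]);hs=[]
for u,v in s.round().astype(int):
    w=g[v-4:v+5,u-4:u+5].astype(float);w=np.clip(np.median(w)-35-w,0,None);yy,xx=np.mgrid[v-4:v+5,u-4:u+5]
    hs.append([(w*xx).sum()/w.sum(),(w*yy).sum()/w.sum()])
print(s.round(1).tolist(),np.round(hs,1).tolist());H=toz('scene',hs,.02);print(H.round(4),H.mean(0),np.degrees(np.arctan2(*(H[5]-H[0])[[1,0]])))
```

```text
[[230.7, 229.3], [222.7, 234.1], [214.6, 239.0], [206.4, 243.9], [198.0, 249.0], [189.4, 254.1]] [[231.3, 230.1], [223.5, 234.9], [215.4, 239.8], [207.0, 244.9], [198.8, 249.9], [190.3, 255.0]]
[[ 0.4403 -0.118   0.02  ]
 [ 0.4471 -0.1365  0.02  ]
 [ 0.4542 -0.1551  0.02  ]
 [ 0.4611 -0.1743  0.02  ]
 [ 0.468  -0.1927  0.02  ]
 [ 0.4746 -0.2114  0.02  ]] [ 0.45754815 -0.16468505  0.02      ] -69.87929927101176
```

Request:
jog_arm:
  series:
    - [[0.0017,0.015,0],[0,0,0],0.0]
    - [[0,0.012,0],[0,0,0],0.0]
    - [[0,0.006,0],[0,0,0],0.0]
    - [[0,0,0],[0,0,0],0.0]
    - [[0,0,0],[0,0,0],0.0]
    - [[0,0,0],[0,0,0],0.0]

```text
time_s: 8.8
tcp_pos: [0.4542, -0.1658, 0.0599]
ee_rot: [[-0.94, 0.001, 0.342], [-0.342, -0.0, -0.94], [-0.001, -1.0, 0.0]]
wrist_force: [0.7, -0.0, -1.0]
gripper_width: 0.138
```

Run:
```python
from h import *
go([0.4547,-0.1656,0.043],-160)
```

```text
t 8.8 tcp [ 0.4542 -0.1658  0.0599] f [ 0.7 -0.  -1. ] m [ 0.09 -0.02  0.07] w 12.0 j [ -1.  20. -31.   0. -39.  21.]
shift mm [-0.5 16.9 -0. ] turn [-0.02  0.01 -0.05]
```

Request:
jog_arm:
  series:
    - [[-0.0014,0.006,0],[0,0,0],0.0]
    - [[0,0.005,0],[0,0,0],0.0]
    - [[0,0.003,0],[0,0,0],0.0]
    - [[0,0,0],[0,0,0],0.0]
    - [[0,0,0],[0,0,0],0.0]

```text
time_s: 9.43
tcp_pos: [0.4553, -0.1653, 0.0456]
ee_rot: [[-0.94, 0.0, 0.342], [-0.342, -0.0, -0.94], [-0.0, -1.0, 0.0]]
wrist_force: [-0.5, -0.3, -1.6]
gripper_width: 0.135
```

Request:
jog_arm:
  series:
    - [[0,0.001,0],[0,0,0],0.0]
    - [[0,0.001,0],[0,0,0],0.0]
    - [[0,0.001,0],[0,0,0],0.0]
    - [[0,0,0],[0,0,0],0.0]

```text
time_s: 9.93
tcp_pos: [0.4551, -0.1653, 0.0425]
ee_rot: [[-0.94, -0.0, 0.342], [-0.342, 0.0, -0.94], [0.0, -1.0, -0.0]]
wrist_force: [0.9, 0.4, -1.4]
gripper_width: 0.14
```

Run:
```python
from h import *
go([0.4555,-0.1653,0.043],-160)
```

```text
t 9.925 tcp [ 0.4551 -0.1653  0.0425] f [ 0.9  0.4 -1.4] m [ 0.02 -0.02 -0.02] w 12.2 j [ -1.  21. -32.  -0. -37.  21.]
shift mm [-0.4 -0.5  0.1] turn [0. 0. 0.]
```

Request:
jog_arm:
  series:
    - [[0,0.0007,0],[0,0,0],0.0]
    - [[0,0.0007,0],[0,0,0],0.0]
    - [[0,0,0],[0,0,0],0.0]

```text
time_s: 10.3
tcp_pos: [0.4551, -0.1653, 0.0411]
ee_rot: [[-0.94, -0.0, 0.342], [-0.342, 0.0, -0.94], [0.0, -1.0, -0.0]]
wrist_force: [-0.5, -0.4, -1.5]
gripper_width: 0.138
```

Request:
jog_arm:
  series:
    - [[0,0.0007,0],[0,0,0],0.0]
    - [[0,0.0007,0],[0,0,0],0.0]
    - [[0,0,0],[0,0,0],0.0]

```text
time_s: 10.68
tcp_pos: [0.4551, -0.1653, 0.0397]
ee_rot: [[-0.94, -0.0, 0.342], [-0.342, -0.0, -0.94], [0.0, -1.0, -0.0]]
wrist_force: [-0.5, 0.0, -1.0]
gripper_width: 0.14
```

Run:
```python
from h import *
go([0.4555,-0.1653,0.043],-160)
```

```text
t 10.675 tcp [ 0.4551 -0.1653  0.0397] f [-0.5  0.  -1. ] m [ 0.06 -0.03 -0.09] w 12.2 j [ -1.  22. -32.   0. -36.  21.]
shift mm [-0.4 -3.3  0.1] turn [0.   0.01 0.01]
```

The bar is 3 mm below the metal-contact height with no force, so the studs are in the holes. I'll keep going gently.

Request:
jog_arm:
  series:
    - [[0,0.0007,0],[0,0,0],0.0]
    - [[0,0.0007,0],[0,0,0],0.0]
    - [[0,0.0007,0],[0,0,0],0.0]
    - [[0,0,0],[0,0,0],0.0]

```text
time_s: 11.18
tcp_pos: [0.4551, -0.1653, 0.0376]
ee_rot: [[-0.94, -0.0, 0.342], [-0.342, 0.0, -0.94], [0.0, -1.0, -0.0]]
wrist_force: [0.5, 0.1, -0.7]
gripper_width: 0.137
```

Request:
jog_arm:
  series:
    - [[0,0.0007,0],[0,0,0],0.0]
    - [[0,0.0007,0],[0,0,0],0.0]
    - [[0,0,0],[0,0,0],0.0]

```text
time_s: 11.55
tcp_pos: [0.4551, -0.1653, 0.0362]
ee_rot: [[-0.94, -0.0, 0.342], [-0.342, -0.0, -0.94], [0.0, -1.0, -0.0]]
wrist_force: [-0.1, -0.4, -2.5]
gripper_width: 0.134
```

Run:
```python
from h import *
go([0.4555,-0.1653,0.029],-160)
```

```text
t 11.55 tcp [ 0.4551 -0.1653  0.0362] f [-0.1 -0.4 -2.5] m [ 0.07 -0.01 -0.  ] w 11.7 j [ -1.  22. -32.   0. -36.  21.]
shift mm [-0.4  7.2  0.1] turn [0.   0.01 0.01]
```

Request:
jog_arm:
  series:
    - [[0,0.0007,0],[0,0,0],0.0]
    - [[0,0.0007,0],[0,0,0],0.0]
    - [[0,0,0],[0,0,0],0.0]

```text
time_s: 11.92
tcp_pos: [0.4553, -0.1654, 0.0349]
ee_rot: [[-0.94, 0.0, 0.342], [-0.342, -0.0, -0.94], [-0.0, -1.0, 0.0]]
wrist_force: [-0.1, 0.2, -0.2]
gripper_width: 0.139
```

Request:
jog_arm:
  series:
    - [[0,0.0007,0],[0,0,0],0.0]
    - [[0,0.0007,0],[0,0,0],0.0]
    - [[0,0,0],[0,0,0],0.0]

```text
time_s: 12.3
tcp_pos: [0.4555, -0.1654, 0.0336]
ee_rot: [[-0.94, 0.001, 0.342], [-0.342, -0.0, -0.94], [-0.001, -1.0, 0.0]]
wrist_force: [0.8, -0.6, 0.4]
gripper_width: 0.135
```

Request:
jog_arm:
  series:
    - [[0,0.0007,0],[0,0,0],0.0]
    - [[0,0,0],[0,0,0],0.0]

```text
time_s: 12.55
tcp_pos: [0.4555, -0.1654, 0.0329]
ee_rot: [[-0.94, 0.001, 0.342], [-0.342, -0.0, -0.94], [-0.001, -1.0, 0.0]]
wrist_force: [-0.4, -1.2, 1.2]
gripper_width: 0.135
```

Run:
```python
from h import *
go([0.4555,-0.1653,0.029],-160)
```

```text
t 12.55 tcp [ 0.4555 -0.1654  0.0329] f [-0.4 -1.2  1.2] m [-0.28 -0.2   0.09] w 11.7 j [ -1.  22. -32.   0. -35.  21.]
shift mm [-0.1  3.9 -0.1] turn [-0.02  0.01 -0.03]
```

Request:
jog_arm:
  series:
    - [[0,0.0006,0],[0,0,0],0.0]
    - [[0,0.0006,0],[0,0,0],0.0]
    - [[0,0,0],[0,0,0],0.0]

```text
time_s: 12.92
tcp_pos: [0.4551, -0.1653, 0.0312]
ee_rot: [[-0.94, -0.0, 0.342], [-0.342, 0.0, -0.94], [0.0, -1.0, -0.0]]
wrist_force: [1.6, -2.5, -2.0]
gripper_width: 0.134
```

Request:
jog_arm:
  series:
    - [[0,0.0006,0],[0,0,0],0.0]
    - [[0,0.0006,0],[0,0,0],0.0]
    - [[0,0,0],[0,0,0],0.0]

```text
time_s: 13.3
tcp_pos: [0.4548, -0.1652, 0.0301]
ee_rot: [[-0.94, -0.001, 0.342], [-0.342, 0.0, -0.94], [0.001, -1.0, -0.0]]
wrist_force: [0.6, -1.9, -2.3]
gripper_width: 0.136
```

Run:
```python
from h import *
go([0.4555,-0.1653,0.029],-160)
```

```text
t 13.3 tcp [ 0.4548 -0.1652  0.0301] f [ 0.6 -1.9 -2.3] m [-0.27 -0.22 -0.04] w 11.8 j [ -1.  22. -33.  -0. -35.  21.]
shift mm [-0.6  1.1  0.3] turn [ 0.02 -0.    0.04]
```

Request:
jog_arm:
  series:
    - [[0,0.0005,0],[0,0,0],0.0]
    - [[0,0.0005,0],[0,0,0],0.0]
    - [[0,0,0],[0,0,0],0.0]

```text
time_s: 13.68
tcp_pos: [0.4549, -0.1652, 0.0293]
ee_rot: [[-0.94, -0.001, 0.342], [-0.342, 0.0, -0.94], [0.0, -1.0, -0.0]]
wrist_force: [-0.2, -0.5, -1.7]
gripper_width: 0.134
```

Request:
jog_arm:
  series:
    - [[0,0.0005,0],[0,0,0],0.0]
    - [[0,0,0],[0,0,0],0.0]

```text
time_s: 13.92
tcp_pos: [0.4551, -0.1653, 0.0288]
ee_rot: [[-0.94, -0.0, 0.342], [-0.342, 0.0, -0.94], [0.0, -1.0, -0.0]]
wrist_force: [0.1, 0.2, -0.5]
gripper_width: 0.137
```

Request:
jog_arm:
  series:
    - [[0,0.0005,0],[0,0,0],0.0]
    - [[0,0,0],[0,0,0],0.0]

```text
time_s: 14.18
tcp_pos: [0.4551, -0.1653, 0.0285]
ee_rot: [[-0.94, -0.0, 0.342], [-0.342, -0.0, -0.94], [0.0, -1.0, -0.0]]
wrist_force: [-1.0, -1.2, 1.3]
gripper_width: 0.134
```

Run:
```python
from h import *
go([0.4555,-0.1653,0.029],-160)
```

```text
t 14.175 tcp [ 0.4551 -0.1653  0.0285] f [-1.  -1.2  1.3] m [-0.04  0.08  0.04] w 11.6 j [ -1.  23. -33.   0. -35.  21.]
shift mm [-0.4 -0.5  0.1] turn [0.   0.01 0.01]
```

Request:
jog_arm:
  series:
    - [[0,0.0005,0],[0,0,0],0.0]
    - [[0,0.0003,0],[0,0,0],0.0]
    - [[0,0,0],[0,0,0],0.0]

```text
time_s: 14.55
tcp_pos: [0.455, -0.1654, 0.028]
ee_rot: [[-0.94, -0.0, 0.342], [-0.342, -0.0, -0.94], [0.0, -1.0, 0.0]]
wrist_force: [-2.3, -0.6, 4.2]
gripper_width: 0.136
```

Run:
```python
from h import *
go([0.4555,-0.1653,0.029],-160)
```

```text
t 14.55 tcp [ 0.455  -0.1654  0.028 ] f [-2.3 -0.6  4.2] m [0.   0.64 0.06] w 11.9 j [ -1.  23. -33.   0. -35.  21.]
shift mm [-0.5 -1.   0.1] turn [-0.    0.02  0.02]
```

Request:
jog_arm:
  series:
    - [[0,0.0005,0],[0,0,0],0.0]
    - [[0,0.0003,0],[0,0,0],0.0]
    - [[0,0,0],[0,0,0],0.0]

```text
time_s: 14.92
tcp_pos: [0.4549, -0.1655, 0.0277]
ee_rot: [[-0.939, -0.0, 0.343], [-0.343, -0.0, -0.939], [0.001, -1.0, 0.0]]
wrist_force: [-3.0, 0.0, 9.1]
gripper_width: 0.137
```

Run:
```python
from h import *
go([0.4555,-0.1653,0.029],-160)
```

```text
t 14.925 tcp [ 0.4549 -0.1655  0.0277] f [-3.   0.   9.1] m [0.14 0.99 0.08] w 12.0 j [ -1.  23. -33.   0. -35.  21.]
shift mm [-0.6 -1.3  0. ] turn [-0.01  0.04  0.03]
```

It's on a firm stop at home height. I'll take off the preload, release with a partial opening because the tray wall is close, and lift clear.

Request:
jog_arm:
  series:
    - [[0,-0.0014,0],[0,0,0],0.0]
    - [[0,0,0],[0,0,0],0.0]
    - [[0,0,0],[0,0,0],0.03]
    - [[0,0,0],[0,0,0],0.03]
    - [[0,0,0],[0,0,0],0.03]
    - [[0,0,0],[0,0,0],0.03]
    - [[0,0,0],[0,0,0],0.03]

```text
time_s: 15.8
tcp_pos: [0.4552, -0.1653, 0.0281]
ee_rot: [[-0.94, 0.0, 0.342], [-0.342, 0.0, -0.94], [-0.0, -1.0, -0.0]]
wrist_force: [0.4, 0.8, 0.4]
gripper_width: 0.343
```

Request:
jog_arm:
  series:
    - [[0,-0.005,0],[0,0,0],0.03]
    - [[0,-0.015,0],[0,0,0],0.03]
    - [[0,-0.03,0],[0,0,0],0.03]
    - [[0,-0.03,0],[0,0,0],0.03]
    - [[0,-0.03,0],[0,0,0],0.03]
    - [[0,-0.03,-0.05],[0,0,0],0.03]
    - [[0,0,-0.05],[0,0,0],0.03]
    - [[0,0,-0.05],[0,0,0],0.03]
    - [[0,0,-0.05],[0,0,0],0.03]
    - [[0,0,-0.05],[0,0,0],0.03]

```text
time_s: 17.05
tcp_pos: [0.3689, 0.0709, 0.1688]
ee_rot: [[-0.94, 0.001, 0.342], [-0.342, 0.001, -0.94], [-0.002, -1.0, -0.0]]
wrist_force: [0.5, 0.8, -0.0]
gripper_width: 0.345
```

Run:
```python
from h import *
go([0.4555,-0.1653,0.029],-160)
im=capture('scene');t=capture('top')
cv2.imwrite('pics/s3.png',im[:,:,::-1]);cv2.imwrite('pics/t3.png',t[:,:,::-1])
a=im[190:320,150:300,::-1];b=t[165:345,365:520,::-1]
cv2.imwrite('pics/c3.png',np.hstack([cv2.resize(a,(450,390),interpolation=2),cv2.resize(b,(336,390),interpolation=2)]))
t0=cv2.imread('pics/top0.png');s0=cv2.imread('pics/scene0.png')
for n,A,B,rs in(('top',t0,t[:,:,::-1],dict(spool=(275,90,45,50),bottle=(335,55,55,75),cup=(430,105,40,40))),('scene',s0,im[:,:,::-1],dict(spool=(370,290,50,50),bottle=(315,295,55,80),cup=(228,345,40,35),tray=(155,195,140,125)))):
    for k,(x,y,w,h) in rs.items(): print(n,k,np.abs(A[y:y+h,x:x+w].astype(int)-B[y:y+h,x:x+w]).mean().round(1))
```

```text
t 17.05 tcp [0.3689 0.0709 0.1688] f [ 0.5  0.8 -0. ] m [ 0.13 -0.11  0.02] w 30.0 j [ 36.   0. -36.   0. -54. -16.]
shift mm [ -0.3 139.7 251.6] turn [ 0.02 -0.   -0.09]
top spool 2.9
top bottle 3.0
top cup 2.8
scene spool 2.6
scene bottle 2.6
scene cup 2.4
scene tray 12.1
```

View pics/c3.png

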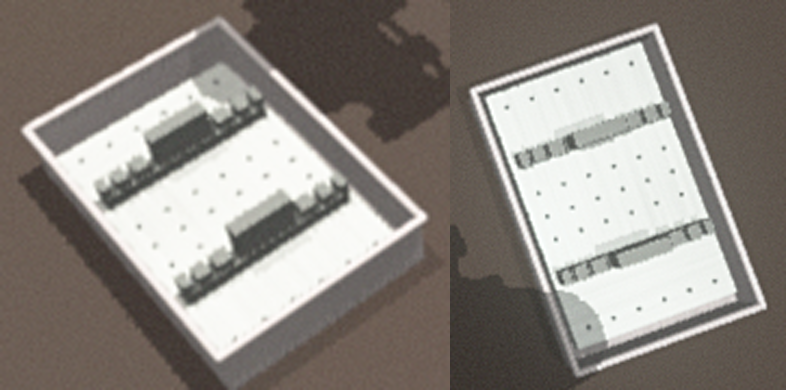

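Both bars look alike and parallel at (265,240) and (180,155) in the scene crop. The spool, cup and bottle are unchanged. To make sure each end has snapped, I'll press each one lightly with the fingers shut. Flush block tops should be at z≈42 mm.

Request:
jog_arm:
  series:
    - [[0,0,0.05],[0,0,0],0.0]
    - [[0,0,0.05],[0,0,0],0.0]
    - [[0,0,0.05],[0,0,0],0.0]
    - [[0,0.03,0.0515],[0,0,0],0.0]
    - [[0,0.04,0],[0,0,0],0.0]
    - [[0,0.03,0],[0,0,0],0.0]
    - [[0,0.019,0],[0,0,0],0.0]
    - [[0,0,0],[0,0,0],0.0]
    - [[0,0,0],[0,0,0],0.0]

```text
time_s: 18.27
tcp_pos: [0.4392, -0.12, 0.05]
ee_rot: [[-0.94, 0.001, 0.342], [-0.342, -0.0, -0.94], [-0.001, -1.0, 0.001]]
wrist_force: [-0.2, 0.8, -0.8]
gripper_width: 0.008
```

Request:
jog_arm:
  series:
    - [[0,0.002,0],[0,0,0],0.0]
    - [[0,0.002,0],[0,0,0],0.0]
    - [[0,0.001,0],[0,0,0],0.0]
    - [[0,0.001,0],[0,0,0],0.0]
    - [[0,0,0],[0,0,0],0.0]

```text
time_s: 18.9
tcp_pos: [0.4385, -0.1197, 0.0431]
ee_rot: [[-0.94, -0.0, 0.342], [-0.342, -0.0, -0.94], [0.0, -1.0, -0.0]]
wrist_force: [-0.2, 0.0, -0.1]
gripper_width: 0.01
```

Request:
jog_arm:
  series:
    - [[0,0.001,0],[0,0,0],0.0]
    - [[0,0.001,0],[0,0,0],0.0]
    - [[0,0,0],[0,0,0],0.0]

```text
time_s: 19.27
tcp_pos: [0.4384, -0.1197, 0.0415]
ee_rot: [[-0.94, -0.001, 0.342], [-0.342, -0.0, -0.94], [0.001, -1.0, -0.0]]
wrist_force: [-1.8, 2.2, 6.1]
gripper_width: 0.005
```

The near end is flush: contact at 42 mm, holding 6 N. Next is the far end.

Request:
jog_arm:
  series:
    - [[0,-0.012,0],[0,0,0],0.0]
    - [[0,-0.035,0],[0,0,0],0.0]
    - [[0,0,0.048],[0,0,0],0.0]
    - [[0,0,0.048],[0,0,0],0.0]
    - [[0,0.02,0],[0,0,0],0.0]
    - [[0,0.02,0],[0,0,0],0.0]
    - [[0,0,0],[0,0,0],0.0]
    - [[0,0,0],[0,0,0],0.0]

```text
time_s: 20.27
tcp_pos: [0.4721, -0.2101, 0.0491]
ee_rot: [[-0.939, 0.002, 0.343], [-0.343, -0.0, -0.939], [-0.001, -1.0, 0.001]]
wrist_force: [-0.0, 0.3, 0.6]
gripper_width: 0.008
```

Request:
jog_arm:
  series:
    - [[0,0.002,0],[0,0,0],0.0]
    - [[0,0.002,0],[0,0,0],0.0]
    - [[0,0.001,0],[0,0,0],0.0]
    - [[0,0,0],[0,0,0],0.0]

```text
time_s: 20.78
tcp_pos: [0.4714, -0.2099, 0.0431]
ee_rot: [[-0.94, -0.0, 0.342], [-0.342, -0.0, -0.94], [0.0, -1.0, -0.0]]
wrist_force: [0.6, 0.1, -0.5]
gripper_width: 0.005
```

Request:
jog_arm:
  series:
    - [[0,0.001,0],[0,0,0],0.0]
    - [[0,0.0008,0],[0,0,0],0.0]
    - [[0,0,0],[0,0,0],0.0]

```text
time_s: 21.15
tcp_pos: [0.4716, -0.2102, 0.0417]
ee_rot: [[-0.94, 0.0, 0.342], [-0.342, -0.0, -0.94], [-0.0, -1.0, 0.0]]
wrist_force: [-0.8, -1.0, 3.9]
gripper_width: 0.005
```

Both ends meet at about 42 mm, so the bar is flush. I'll retreat, take a last look and hand in.

Request:
jog_arm:
  series:
    - [[0,-0.01,0],[0,0,0],0.0]
    - [[0,-0.03,0],[0,0,0],0.0]
    - [[0,-0.05,0],[0,0,0],0.03]
    - [[0,-0.05,-0.05],[0,0,0],0.03]
    - [[0,0,-0.05],[0,0,0],0.03]
    - [[0,0,-0.05],[0,0,0],0.03]
    - [[0,0,-0.05],[0,0,0],0.03]
    - [[0,0,-0.05],[0,0,0],0.03]
    - [[0,0,-0.05],[0,0,0],0.03]
    - [[0,0,0],[0,0,0],0.03]

```text
time_s: 22.4
tcp_pos: [0.3699, 0.069, 0.1762]
ee_rot: [[-0.937, 0.001, 0.348], [-0.348, 0.001, -0.937], [-0.002, -1.0, -0.001]]
wrist_force: [0.2, -0.0, -0.5]
gripper_width: 0.347
```

Run:
```python
from h import *
im=capture('scene');cv2.imwrite('pics/s4.png',im[:,:,::-1])
a=cv2.imread('pics/s3.png')[215:300,165:285];b=im[215:300,165:285,::-1];print(np.abs(a.astype(int)-b).mean(),sense()['wrist_force'],sense()['tcp_pos'])
cv2.imwrite('pics/c4.png',im[:,:,::-1])
```

```text
2.0970261437908495 [-0.17527705  0.24690628  0.15540493] [0.37030102 0.06781301 0.17602181]
```

View pics/c4.png

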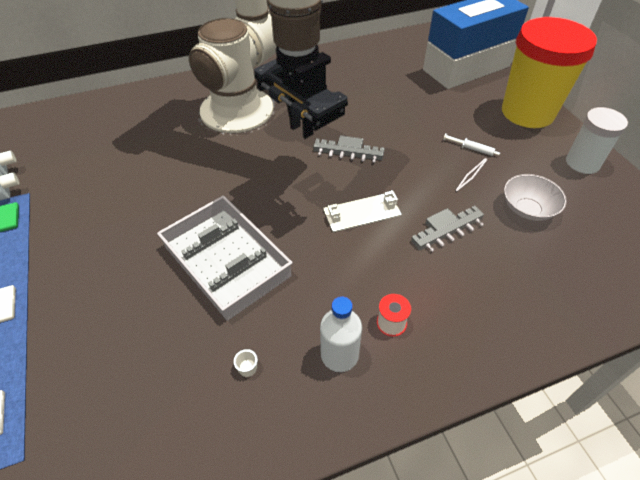

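The scene view shows the bar in the row at (210,238), parallel to the fitted one, with the stand empty. The spool (393,315), cup (246,363) and bottle (341,335) are in place.

```bash
python3 -c "
from station import *
print(finish_job())"
```

```text
the job is handed in; nothing more can be done
None
```

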